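# Free the seized clamp and take out the printing block

## Robot

A 7-joint arm with a two-finger parallel gripper is mounted at the origin on the work surface. World frame = base frame: x ahead of the robot, y to its left, z up, the work surface at z = 0. Lengths are in m, angles in rad, forces in N, time in s.
With the tool pointing down it reaches from about 0.4 to 0.85 m from the base axis. Payload 10.4 kg.
Tool frame: the origin (TCP) lies at the very end of the fingers, on their centre line; the grasp point (between the pads) lies 19 mm behind it; z points along the fingers, y is the line along which they close (so a half turn about z gives the same grasp; the last joint's range is limited). The gripper opens to 85 mm and grips with 20 to 120 N. Pads are 22 mm wide; open, the fingers measure 114 mm over their backs; the gripper's body (76 mm by 85 mm) begins 54 mm behind the grasp point. The pads swing forward as they close: fully open they stand 13 mm farther back than shut.
Start: joints at [-1.229, 0.332, -0.065, 1.46, 0.022, 1.35, -0.088], TCP at [0.223, 0.584, 0.231] pointing down, gripper open.
Joint ranges: [-2.6, 2.6], [-0.5, 2.12], [-1.47, 1.34], [0.16, 2.42], [-1.27, 4.41], [0.06, 2.06], [-2.6, 2.6]. Speed limits (rad/s): [2.22, 2.22, 2.79, 2.79, 3.14, 3.14, 3.14].

## Interface

Orientations are given as a unit quaternion [x, y, z, w].
In Python, from workcell import * gives the robot as it stands.
- The arm moves only by the tool step_arm, never from a script. Its argument "commands" is one flat list of numbers, 7 for each row, row after row: the finger opening in mm, from 0 to 85.4, then the shift along the world's x, y, z as a fraction of full scale, then the turn, a rotation vector about the world's x, y, z as a fraction of full scale. A call has exactly 10 rows; each row is the pose to reach, as a shift and turn from the pose commanded when the call began, turning the shorter way round; what a row does not reach only later rows make up. Full scale, the value 1, is 0.6 m for a shift and pi rad for a turn. A row lasts 1/8 s, in which the tool goes at most 62.5 mm and 10.7 degrees, less where a joint would pass 70% of its speed; a pose out of reach is approached as far as the arm can. A call with a number of a shift or a turn outside -1 to 1 is refused whole. A call with a gripper value outside its range is refused whole. The fingers move at their own pace and stop on an object; "squeeze" is the grip in N (left out, the last holds). Time passes only in rows, so rows that repeat a pose let the fingers close, or fill a call up. It gives the time, the measured TCP pose, the force, the opening and the grip force at its end, in the units of the state.
- get_obs(): the state, without advancing time (a new reading comes with each control period).
- camera(name): name is "side" or "top"; returns the picture (400x640x3 uint8, red, green, blue); there is no depth.
- camera_params(name): a dict with "mtx" (3x3 intrinsics, pixels), "extrinsics" (4x4, takes a point from world to camera coordinates). Camera axes: x right, y down, z forward; pixel columns grow to the right and rows downward; lengths in m; the calibration is good to about 2 mm. A picture is of the moment at which its call begins. camera_params takes no time and is no camera call.
- hand_in(): hands the job in; it is judged then, once.
The state is a dict: "clock": time; "joint_pos": joint angles; "joint_velocities": joint speeds; "tau": joint torques, N m; "position": TCP position; "ee_rot": TCP orientation; "ft_force": force on the tool from outside, world axes, zero at the start; "torque": the same for the moment, N m; "grip_width": opening from 0.0 (shut) to 1.0 (fully open); "grasp_force": force on a finger pad.
Only numpy, scipy, OpenCV 4.12 (cv2) and the standard library are available. Lean on these libraries where they do the work, as an engineer would, in place of code of your own. Each camera call takes 0.05 s, during which the arm holds its last target. There are 200 camera calls.

## Task

The brass knob that clamps the carved printing block is stuck with dried ink: grip it firmly but without denting its thin brass shell, break it loose with a short firm anticlockwise twist, then keep turning until the steel jaw is drawn back as far as it goes, or nearly. Then lift the block out, lay it gently flat in the wooden tray with its carved face up and let go. Leave the paste jar, the ink bowl and the vase where they stand.

Things in the scene. Friction and masses are not known exactly. Their poses are not given: they have to be found in the camera images.
- bed: Dark wooden printing bed, fixed to the table: plate 262 x 130 mm (its x from -142 to +120 mm), 18 mm thick. Origin on the table; the carved block sits towards its +x, the green clamp housing (80 x 80 mm, top 55 mm above the table, centred at x = -87 mm) towards its -x. A wooden fence (26 mm above the plate, 110 mm wide) has its face at x = +90.5 mm. z up.
- knob_grip (a point): Centre of the round fluted brass clamp knob on top of the green housing: at bed x = -87, y = 0, 76 mm above the table. Knob 52 mm across and 28 mm tall, from 62 to 90 mm above the table, on a fixed upright spindle; red index bar on top along its own x. The point turns with the knob.
- knob (a joint): Knob angle, rad: 0 clamped, grows anticlockwise seen from above, end stop at 2.1. Dried ink makes it stiff: it yields a little, then needs about 0.5 N m up to some 0.4 rad, where it comes loose for good and turns easily (0.05 N m). Squeezed with under about 20 to 30 N a side (friction varies) the fingers slip round it; its thin shell dents when the contact forces of both fingers add up to over 90 N (45 N a side, side load included).
- jaw (a joint): Steel toe jaw travel, m: 0 clamped, grows as the jaw draws back towards the bed's -x, 6.5 mm per rad of the knob; 13.6 mm at the end stop. Only the knob drives it. Count it drawn back from 10.5 mm.
- jaw_lip (a point): Edge of the jaw's 60 mm wide lip, 41 mm above the table, over the block's step; it moves with the jaw. Closed, it overlaps the step by about 7 mm and holds the block down, so the block lifts out freely only once the jaw is back.
- block: Loose carved pear-wood printing block, 90 mm (its x, along the bed's x) x 50 mm (y) x 28 mm tall, 0.11 to 0.23 kg; origin under its centre. At its -x end a step 11 mm long and 14 mm tall lies under the jaw's lip. Carved flower on top (+z). It lies on the bed plate, 18 mm above the table, its long sides free.
- tray: Fixed open wooden tray 200 mm (x) x 160 mm (y) x 18 mm tall, walls 6 mm; origin on the table under its centre.
- tray_in (a point): Centre of the tray's inner floor (188 x 148 mm), 6 mm above the table.
- paste_jar: Loose red jar with a white cap, 60 mm across, 50 mm tall; origin under its centre. Leave it alone.
- ink_bowl: Loose white bowl, 84 mm across, 40 mm tall; origin under its centre. Leave it alone.
- vase: Loose blue porcelain vase, 68 mm across, 95 mm tall; origin under its centre. Leave it alone.
Mind the look-alikes: they are no part of the job. Of the things like the block, leave any that is blue or purple; of the rest the smaller one is meant.

How it is judged:
By the outcome, as a careful person would: the job done as asked, in the order asked, and still so for the second after the job is handed in, with the robot touching nothing.
It also fails if it takes over 72 s, if anything falls off the work surface, if the arm or the gripper's body presses on something with over 40 N, if the wrist force passes 120 N, or if a joint passes its speed limit or range.

## Working session

There is one attempt and no reset: what is moved stays moved. The work goes in short steps, Python scripts to look and compute and a tool call to move; the robot and the scene stay as the last step left them, time stands still between calls to the robot, and variables do not carry over. Pictures are saved under pics/ and viewed, at most 10 in all, crops included, and the job is handed in when it is done.

Besides the shell and the picture viewer there is one more tool, called after "Emit:" as a command line: name --argument value ..., lists and objects as JSON in quotes. step_arm: Moves the arm, as the interface text tells. Its arguments: {"type":"object","properties":{"commands":{"type":"array","items":{"type":"number"}},"squeeze":{"type":"number"}},"required":["commands"]}

```bash
mkdir -p pics; python3 - <<'E'
from workcell import *
import cv2, numpy as np
for n in ("top","side"):
    cv2.imwrite(f"pics/{n}0.png",camera(n)[:,:,::-1])
    p=camera_params(n);print(n,np.round(p["mtx"],1).tolist(),np.round(p["extrinsics"],4).tolist())
o=get_obs();print(o)
E
```

```text
top [[417.0, 0.0, 321.5], [0.0, 417.0, 199.7], [0.0, 0.0, 1.0]] [[-0.0034, -0.9999, 0.0096, -0.0942], [-0.9962, 0.0026, -0.0866, 0.5646], [0.0866, -0.0099, -0.9962, 0.9645], [0.0, 0.0, 0.0, 1.0]]
side [[370.1, 0.0, 320.3], [0.0, 370.1, 204.1], [0.0, 0.0, 1.0]] [[0.9863, -0.1643, -0.0165, -0.5526], [-0.1229, -0.6634, -0.7381, 0.0619], [0.1103, 0.73, -0.6745, 1.0699], [0.0, 0.0, 0.0, 1.0]]
{'clock': 0.1, 'joint_pos': array([-1.2285885 ,  0.33277867, -0.06466175,  1.46085085,  0.02158543,
        1.3499308 , -0.08850135]), 'joint_velocities': array([-1.36529571e-03,  5.14821589e-05,  1.36675029e-03, -3.25291796e-03,
        3.79267647e-04, -4.23203280e-04,  6.06776445e-04]), 'tau': array([ 5.42500948e-04, -6.26738119e+01,  4.86154330e-02, -3.92436826e+01,
        1.63924356e-02,  6.76850555e-03,  4.62305479e-05]), 'position': array([0.22287927, 0.58354212, 0.23061723]), 'ee_rot': array([ 1.81404726e-01,  9.83408318e-01, -6.30598905e-04, -8.70035305e-05]), 'ft_force': array([ 0.21365235, -0.43763897, -0.68772553]), 'torque': array([ 0.01314389,  0.03338853, -0.01441915]), 'grasp_force': 0.0, 'grip_width': 0.9997406681898906}
```

View pics/top0.png

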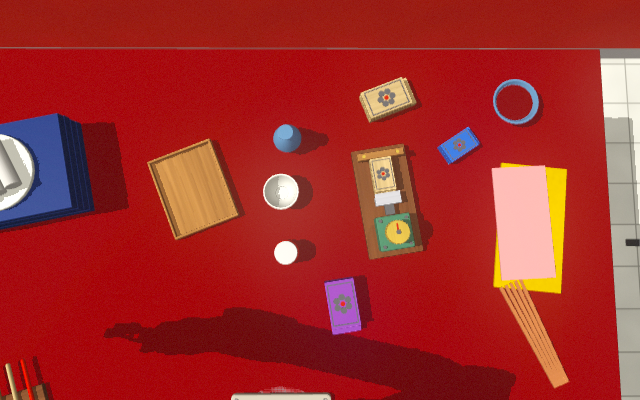

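View pics/side0.png

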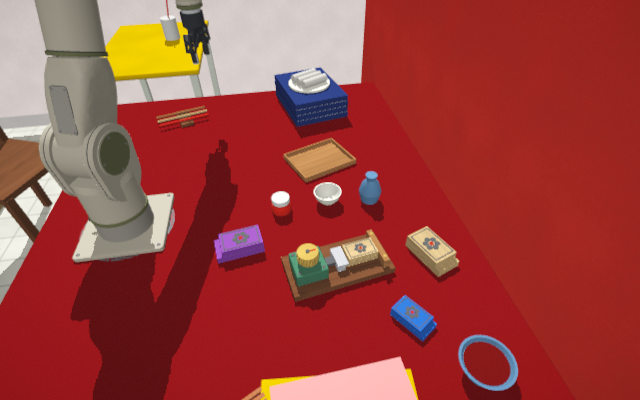

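Top view: knob at about (398,231), block (382,174), bed corners about (351,150)/(405,145)/(422,250)/(370,258), tray (193,189), vase (287,138), bowl (281,191), jar (286,252). The large tan block at (387,98) and the blue and purple ones are the decoys. The side view agrees.

```bash
cat > h.py <<'E'
from workcell import *
import cv2, numpy as np
from scipy.spatial.transform import Rotation as R
def ray(n,uv,z):
    p=camera_params(n);E=np.array(p["extrinsics"]);K=np.array(p["mtx"])
    d=E[:3,:3].T@np.linalg.solve(K,[uv[0],uv[1],1]);c=-E[:3,:3].T@E[:3,3]
    return (c+d*(z-c[2])/d[2])[:2]
def blob(hsv,lo,hi,box):
    m=cv2.inRange(hsv,lo,hi);k=np.zeros_like(m);x0,y0,x1,y1=box;k[y0:y1,x0:x1]=m[y0:y1,x0:x1]
    k=cv2.morphologyEx(k,cv2.MORPH_CLOSE,np.ones((5,5)))
    return max(cv2.findContours(k,0,2)[0],key=cv2.contourArea)
E
python3 - <<'E'
from h import *
im=cv2.imread("pics/top0.png");h=cv2.cvtColor(im,cv2.COLOR_BGR2HSV)
for u in [(398,231),(382,165),(360,200),(193,189),(395,198),(380,240),(172,225)]: print(u,h[u[1],u[0]])
def rep(name,lo,hi,box,z):
    c=blob(h,lo,hi,box);r=cv2.minAreaRect(c);b=cv2.boxPoints(r)
    w=np.array([ray("top",q,z) for q in b]);e=np.diff(np.vstack([w,w[:1]]),axis=0)
    print(name,cv2.contourArea(c),"ctr",np.round(w.mean(0),4),"sides",np.round(np.hypot(*e.T)[:2],4),"ang",np.round(np.degrees(np.arctan2(e[:2,1],e[:2,0])),1), np.round(w,3).tolist())
rep("knob",(20,120,120),(32,255,255),(375,210,420,250),.09)
rep("housing",(60,80,30),(95,255,255),(365,205,425,260),.055)
rep("block",(12,40,150),(26,170,255),(366,155,400,196),.046)
rep("bed",(5,60,30),(179,255,130),(349,143,424,260),.018)
rep("tray",(8,60,80),(22,230,255),(140,135,245,245),.018)
rep("jaw",(0,0,100),(179,40,255),(370,188,410,210),.045)
rep("vase",(95,80,50),(115,255,255),(265,115,310,160),.05)
rep("bowl",(0,0,120),(179,60,255),(255,165,305,215),.04)
rep("jar",(0,0,120),(179,60,255),(265,235,305,270),.05)
E
```

```text
(398, 231) [ 17  14 127]
(382, 165) [ 20 103 240]
(360, 200) [ 12 153 147]
(193, 189) [ 16 159 207]
(395, 198) [  0   3 230]
(380, 240) [ 71  96 160]
(172, 225) [ 12 164 107]
knob 444.0 ctr [ 0.4879 -0.2615] sides [0.0532 0.0506] ang [-90.2 178.8] [[0.513, -0.235], [0.513, -0.289], [0.463, -0.287], [0.463, -0.235]]
housing 468.5 ctr [ 0.4873 -0.2615] sides [0.0806 0.0774] ang [ -80.1 -171.1] [[0.519, -0.216], [0.532, -0.295], [0.456, -0.307], [0.442, -0.228]]
block 1017.0 ctr [ 0.6203 -0.2349] sides [0.0705 0.0944] ang [-90.1 178.9] [[0.668, -0.2], [0.667, -0.271], [0.573, -0.269], [0.573, -0.199]]
bed 365.5 ctr [ 0.4883 -0.3096] sides [0.0395 0.0969] ang [ -79.9 -171. ] [[0.533, -0.283], [0.54, -0.321], [0.444, -0.337], [0.437, -0.298]]
tray 5576.5 ctr [0.593  0.2125] sides [0.1647 0.2035] ang [ -68.7 -158.5] [[0.657, 0.327], [0.717, 0.174], [0.528, 0.099], [0.47, 0.251]]
jaw 336.0 ctr [ 0.5597 -0.2497] sides [0.062  0.0418] ang [ -80.7 -171.7] [[0.575, -0.216], [0.585, -0.277], [0.544, -0.283], [0.534, -0.222]]
vase 467.5 ctr [ 0.7091 -0.0108] sides [0.0604 0.0559] ang [ -25.8 -117. ] [[0.695, 0.027], [0.749, 0.001], [0.724, -0.049], [0.669, -0.022]]
bowl 946.5 ctr [5.827e-01 1.000e-04] sides [0.0821 0.0823] ang [ -90.1 -179.9] [[0.624, 0.041], [0.624, -0.041], [0.541, -0.041], [0.542, 0.041]]
jar 397.0 ctr [ 0.4413 -0.0129] sides [0.0514 0.0518] ang [ -45.1 -134.9] [[0.441, 0.024], [0.478, -0.013], [0.441, -0.049], [0.405, -0.013]]
```

```bash
python3 -c "
import cv2;im=cv2.imread('pics/top0.png')[135:265,335:435];cv2.imwrite('pics/crop.png',cv2.resize(im,None,fx=4.5,fy=4.5,interpolation=2))"
```

```text
(no output)
```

View pics/crop.png

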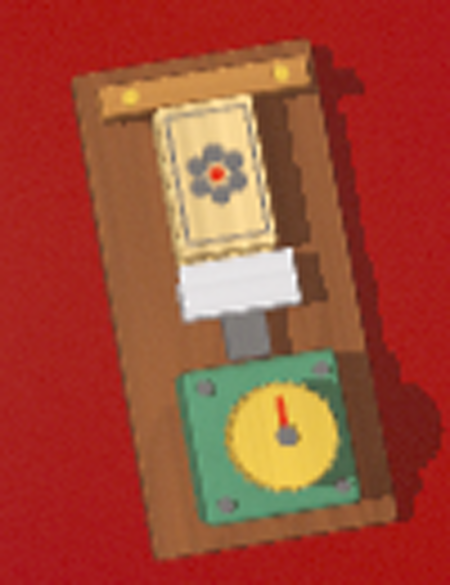

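The knob is at about (0.488, -0.262), the bed yaw about 9°, and the block centre about (0.62, -0.24). The tray centre is (0.593, 0.2125) with its yaw about 21.4°. Setting out now: swing over at travel height, turning clockwise so joint 7 has room for the twist.

Emit:
step_arm --commands '[85,0.03,-0.05,0,0,0,-0.04,85,0.08,-0.12,0,0,0,-0.09,85,0.13,-0.2,0,0,0,-0.14,85,0.18,-0.28,0,0,0,-0.19,85,0.23,-0.36,0,0,0,-0.24,85,0.28,-0.44,0,0,0,-0.29,85,0.32,-0.52,0,0,0,-0.34,85,0.36,-0.6,0,0,0,-0.39,85,0.378,-0.64,0,0,0,-0.433,85,0.378,-0.64,0,0,0,-0.433]' --squeeze 37

```text
clock: 1.35
position: [0.4505, 0.1977, 0.2312]
ee_rot: [0.761, 0.649, -0.0, 0.0]
ft_force: [-0.6, 0.5, -0.5]
grip_width: 0.992
grasp_force: 0.0
```

```bash
cat >> h.py <<'E'
def st():
    o=get_obs();r=R.from_quat(o["ee_rot"]);y=r.apply([0,1,0]);z=r.apply([0,0,1])
    print("t",round(o["clock"],2),"p",np.round(o["position"],4),"yang",round(np.degrees(np.arctan2(y[1],y[0])),1),"z",np.round(z,3),"j",np.round(o["joint_pos"],2),"F",np.round(o["ft_force"],1),"M",np.round(o["torque"],2),"w",round(o["grip_width"]*85.4,1),"g",round(o["grasp_force"],1))
E
python3 -c "
from h import *
st()
print(ray('top',(383.2,173.7),.046))"
```

```text
t 1.35 p [0.4505 0.1977 0.2312] yang -9.1 z [ 0. -0. -1.] j [-0.83  0.03  0.33  1.82 -0.01  1.3  -0.66] F [-0.6  0.5 -0.5] M [0.01 0.   0.01] w 84.7 g 0.0
[ 0.62315987 -0.24007378]
```

Emit:
step_arm --commands '[85,0.005,-0.05,0,0,0,-0.04,85,0.012,-0.13,0,0,0,-0.09,85,0.019,-0.22,0,0,0,-0.14,85,0.026,-0.32,0,0,0,-0.19,85,0.033,-0.42,0,0,0,-0.24,85,0.04,-0.52,0,0,0,-0.29,85,0.047,-0.61,-0.03,0,0,-0.34,85,0.054,-0.7,-0.07,0,0,-0.39,85,0.0625,-0.765,-0.12,0,0,-0.439,85,0.0625,-0.765,-0.12,0,0,-0.439]'

```text
clock: 2.6
position: [0.4858, -0.2605, 0.1567]
ee_rot: [1.0, 0.017, -0.003, 0.0]
ft_force: [-0.4, 0.3, 0.4]
grip_width: 0.995
grasp_force: 0.0
```

```bash
python3 -c "
from h import *
st()
a=camera('top')[110:270,320:450,::-1];b=camera('side')[180:320,240:420,::-1]
a=cv2.resize(a,None,fx=3,fy=3);b=cv2.resize(b,(int(180*480/140*.66),int(480*.66)))
c=np.zeros((480,390+b.shape[1],3),np.uint8);c[:,:390]=a;c[:b.shape[0],390:]=b;cv2.imwrite('pics/k1.png',c)
E=np.array(camera_params('side')['extrinsics']);K=np.array(camera_params('side')['mtx'])
p=K@(E[:3,:3]@[.488,-.2615,.09]+E[:3,3]);print('knob top exp in side',p[:2]/p[2])
im=cv2.imread('pics/side0.png');h=cv2.cvtColor(im,cv2.COLOR_BGR2HSV)
for n,q in(('top',0),('side',1)):
  im=cv2.imread(f'pics/{n}0.png');h=cv2.cvtColor(im,cv2.COLOR_BGR2HSV)
  c=blob(h,(20,120,100),(34,255,255),(375,210,420,250) if q==0 else (290,235,330,275));x=c[:,0];print(n,x.min(0),x.max(0),cv2.fitEllipse(c))
print(ray('top',cv2.fitEllipse(blob(cv2.cvtColor(cv2.imread('pics/top0.png'),40),(20,120,120),(32,255,255),(375,210,420,250)))[0],.089))
"
```

```text
t 2.6 p [ 0.4858 -0.2605  0.1567] yang -88.0 z [-0.005 -0.001 -1.   ] j [-0.29  0.29  0.82  1.79 -0.22  1.17 -0.94] F [-0.4  0.3  0.4] M [ 0.02  0.02 -0.03] w 85.0 g 0.0
knob top exp in side [307.69355857 250.37698158]
top [385 220] [409 243] ((397.3099060058594, 231.41407775878906), (23.3698787689209, 24.582273483276367), 107.39550018310547)
side [297 244] [318 266] ((307.34173583984375, 254.9583282470703), (22.087261199951172, 23.295181274414062), 176.92445373535156)
[ 0.48805075 -0.26232188]
```

View pics/k1.png

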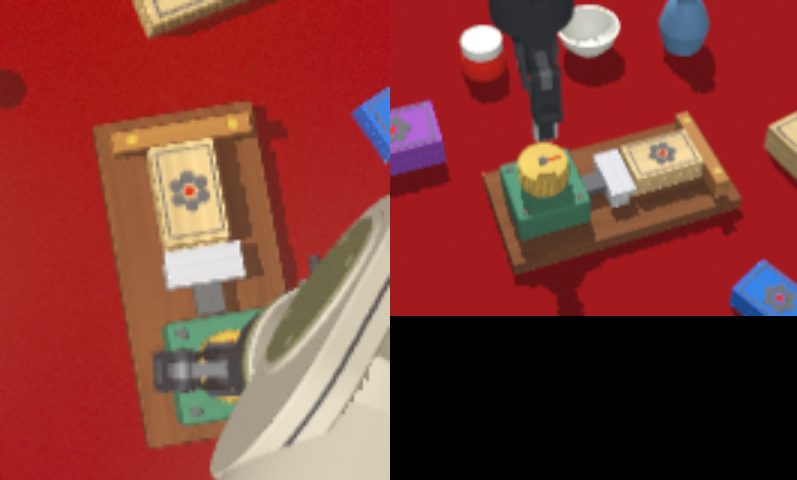

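The gripper is over the knob in both views, with the knob ahead of the fingers in the side view. Descending.

Emit:
step_arm --commands '[85,0,-0.001,-0.01,0,0,0,85,0,-0.001,-0.03,0,0,0,85,0,-0.001,-0.06,0,0,0,85,0,-0.001,-0.09,0,0,0,85,0,-0.001,-0.12,0,0,0,85,0,-0.001,-0.145,0,0,0,85,0,-0.001,-0.16,0,0,0,85,0,-0.001,-0.167,0,0,0,85,0,-0.001,-0.167,0,0,0,85,0,-0.001,-0.167,0,0,0]'

```text
clock: 3.95
position: [0.4876, -0.2598, 0.0596]
ee_rot: [1.0, 0.019, 0.0, 0.0]
ft_force: [-0.5, -0.9, 0.4]
grip_width: 0.996
grasp_force: 0.0
```

```bash
python3 -c "
from h import *
st()"
```

```text
t 3.95 p [ 0.4876 -0.2598  0.0596] yang -87.9 z [ 0.001 -0.    -1.   ] j [-0.22  0.42  0.76  1.87 -0.34  0.98 -0.85] F [-0.5 -0.9  0.4] M [ 0.05  0.08 -0.02] w 85.1 g 0.0
```

Emit:
step_arm --commands '[80,0,-0.004,0,0,0,0,75,0,-0.004,0,0,0,0,68,0,-0.004,0,0,0,0,62,0,-0.004,0,0,0,0,57,0,-0.004,0,0,0,0,54,0,-0.004,0,0,0,0,50,0,-0.004,0,0,0,0,46,0,-0.004,0,0,0,0,42,0,-0.004,0,0,0,0,42,0,-0.004,0,0,0,0]' --squeeze 35

```text
clock: 5.2
position: [0.4874, -0.2636, 0.0599]
ee_rot: [1.0, 0.018, 0.001, 0.001]
ft_force: [-1.7, -5.1, 6.7]
grip_width: 0.597
grasp_force: 36.0
```

```bash
python3 -c "
from h import *
st()"
```

```text
t 5.2 p [ 0.4874 -0.2636  0.0599] yang -87.9 z [ 0.001 -0.002 -1.   ] j [-0.21  0.42  0.76  1.87 -0.34  0.98 -0.84] F [-1.7 -5.1  6.7] M [-1.27  0.23  0.07] w 51.0 g 36.0
```

Emit:
step_arm --commands '[42,0,-0.001,0,0,0,0.01,42,0,-0.0015,0,0,0,0.03,42,0,-0.0015,0,0,0,0.06,42,0,-0.0015,0,0,0,0.1,42,0,-0.0015,0,0,0,0.14,42,0,-0.0015,0,0,0,0.18,42,0,-0.0015,0,0,0,0.22,42,0,-0.0015,0,0,0,0.24,42,0,-0.0015,0,0,0,0.25,42,0,-0.0015,0,0,0,0.25]' --squeeze 38

```text
clock: 6.45
position: [0.4879, -0.2646, 0.0599]
ee_rot: [0.917, 0.4, 0.001, 0.001]
ft_force: [1.0, -6.1, 2.9]
grip_width: 0.599
grasp_force: 39.2
```

```bash
python3 -c "
from h import *
st()
a=camera('top')[110:270,320:450,::-1];b=camera('side')[180:320,240:420,::-1]
a=cv2.resize(a,None,fx=2.5,fy=2.5);b=cv2.resize(b,None,fx=2.5,fy=2.5)
c=np.zeros((400,775,3),np.uint8);c[:a.shape[0],:325]=a;c[:b.shape[0],325:]=b;cv2.imwrite('pics/k2.png',c)"
```

```text
t 6.45 p [ 0.4879 -0.2646  0.0599] yang -42.9 z [ 0.002 -0.002 -1.   ] j [-0.08  0.38  0.59  1.86 -0.25  0.97 -0.13] F [ 1.  -6.1  2.9] M [-1.19 -0.23  0.04] w 51.1 g 39.2
```

View pics/k2.png

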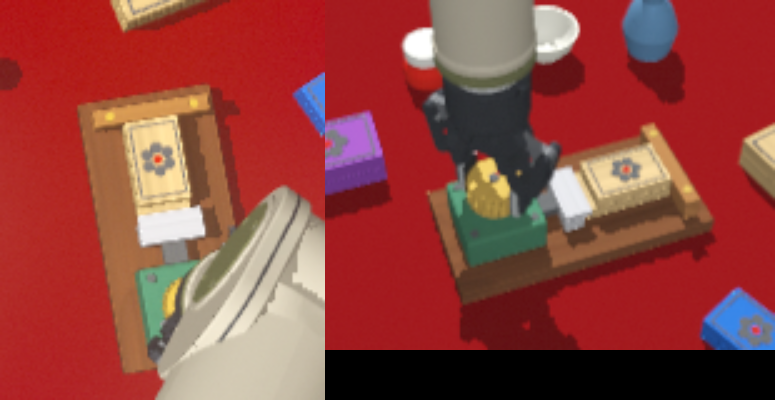

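The top view shows the jaw (white, about (170,225)) drawn back off the block, and the red bar has turned in the side view. The moment is low, so the knob has come loose. Turning on to about 118°.

Emit:
step_arm --commands '[42,0,0,0,0,0,0.02,42,0,0,0,0,0,0.06,42,0,0,0,0,0,0.11,42,0,0,0,0,0,0.16,42,0,0,0,0,0,0.21,42,0,0,0,0,0,0.26,42,0,0,0,0,0,0.31,42,0,0,0,0,0,0.36,42,0,0,0,0,0,0.395,42,0,0,0,0,0,0.4]' --squeeze 35

```text
clock: 7.8
position: [0.4894, -0.2647, 0.0599]
ee_rot: [0.506, 0.863, -0.0, 0.003]
ft_force: [9.5, -9.0, -4.6]
grip_width: 0.598
grasp_force: 38.4
```

```bash
python3 -c "
from h import *
st()"
```

```text
t 7.8 p [ 0.4894 -0.2647  0.0599] yang 29.2 z [ 0.005 -0.003 -1.   ] j [ 0.11  0.35  0.36  1.85 -0.15  0.96  1.04] F [ 9.5 -9.  -4.6] M [-1.53 -1.91 -0.01] w 51.1 g 38.4
```

Emit:
step_arm --commands '[55,0,0,0,0,0,0,65,0,0,0,0,0,0,75,0,0,0,0,0,0,85,0,0,0,0,0,0,85,0,0,0,0,0,0,85,0,0,0.01,0,0,0,85,0,0,0.04,0,0,0,85,0,0,0.08,0,0,0,85,0,0,0.13,0,0,0,85,0,0,0.15,0,0,0]'

```text
clock: 9.05
position: [0.4882, -0.2636, 0.152]
ee_rot: [0.507, 0.862, 0.0, 0.002]
ft_force: [0.8, 0.7, 0.2]
grip_width: 0.998
grasp_force: 0.0
```

```bash
python3 -c "
from h import *
st()
im=camera('top')[:,:,::-1].copy();cv2.imwrite('pics/top2.png',im);h=cv2.cvtColor(im,40)
s=camera('side')[180:320,240:420,::-1]
c=blob(h,(0,0,100),(179,40,255),(366,180,408,212))
r=cv2.boxPoints(cv2.minAreaRect(c));print('jaw',[np.round(ray('top',q,.045),4).tolist() for q in r])
a=im[110:270,320:450]
a=cv2.resize(a,None,fx=3,fy=3);b=cv2.resize(s,None,fx=2.2,fy=2.2)
c=np.zeros((480,390+b.shape[1],3),np.uint8);c[:480,:390]=a;c[:b.shape[0],390:]=b;cv2.imwrite('pics/k3.png',c)"
```

```text
t 9.05 p [ 0.4882 -0.2636  0.152 ] yang 29.1 z [ 0.004 -0.001 -1.   ] j [ 0.08  0.24  0.38  1.77 -0.1   1.14  1.  ] F [0.8 0.7 0.2] M [ 0.01  0.04 -0.  ] w 85.2 g 0.0
jaw [[0.5686, -0.2202], [0.5684, -0.2949], [0.5357, -0.2942], [0.5359, -0.2197]]
```

View pics/k3.png

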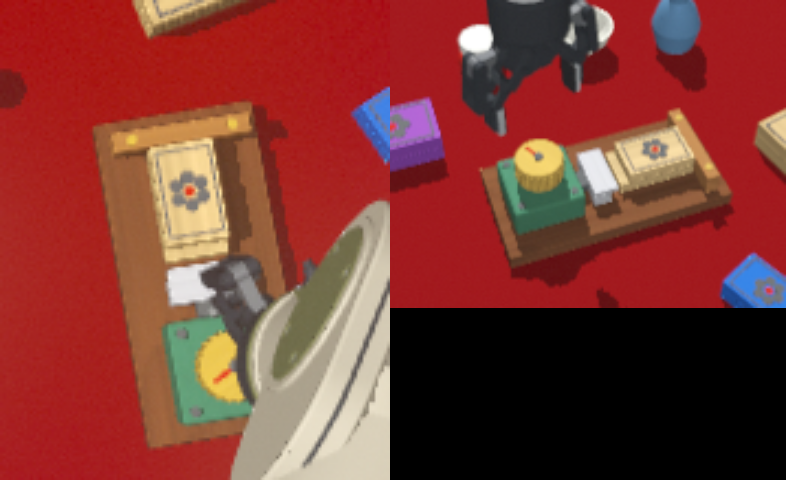

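Seen from above, the index bar has turned about 120° and the jaw is well clear of the block's step. Moving over the block with the fingers across its 50 mm width.

Emit:
step_arm --commands '[85,0.02,0.004,0,0,0,-0.04,85,0.05,0.01,0,0,0,-0.1,85,0.08,0.015,0,0,0,-0.155,85,0.11,0.02,0,0,0,-0.21,85,0.14,0.025,0,0,0,-0.265,85,0.17,0.03,0,0,0,-0.32,85,0.2,0.035,0,0,0,-0.375,85,0.218,0.038,0,0,0,-0.43,85,0.218,0.038,0,0,0,-0.485,85,0.218,0.038,0,0,0,-0.54]'

```text
clock: 10.4
position: [0.6176, -0.24, 0.1476]
ee_rot: [0.982, 0.187, -0.001, -0.0]
ft_force: [-0.2, 0.4, 0.5]
grip_width: 0.996
grasp_force: 0.0
```

Emit:
step_arm --commands '[85,0,0,0,0,0,-0.05,85,0,0,0,0,0,-0.07,85,0,0,-0.02,0,0,-0.07,85,0,0,-0.04,0,0,-0.07,85,0,0,-0.06,0,0,-0.07,85,0,0,-0.08,0,0,-0.07,85,0,0,-0.1,0,0,-0.07,85,0,0,-0.11,0,0,-0.07,85,0,0,-0.11,0,0,-0.07,85,0,0,-0.11,0,0,-0.07]'

```text
clock: 11.65
position: [0.6183, -0.2403, 0.0836]
ee_rot: [0.997, 0.081, 0.0, 0.0]
ft_force: [-0.3, -0.1, -0.8]
grip_width: 0.995
grasp_force: 0.0
```

```bash
python3 -c "
from h import *
st()
im=camera('top')[:,:,::-1].copy();h=cv2.cvtColor(im,40)
b=camera('side')[170:310,260:440,::-1]
a=im[110:270,320:450]
a=cv2.resize(a,None,fx=3,fy=3);b=cv2.resize(b,None,fx=2.2,fy=2.2)
c=np.zeros((480,390+b.shape[1],3),np.uint8);c[:480,:390]=a;c[:b.shape[0],390:]=b;cv2.imwrite('pics/k4.png',c)"
```

```text
t 11.65 p [ 0.6183 -0.2403  0.0836] yang -80.7 z [ 0.001 -0.    -1.   ] j [-0.15  0.6   0.64  1.54 -0.38  1.13 -0.84] F [-0.3 -0.1 -0.8] M [-0.01 -0.01  0.06] w 85.0 g 0.0
```

View pics/k4.png

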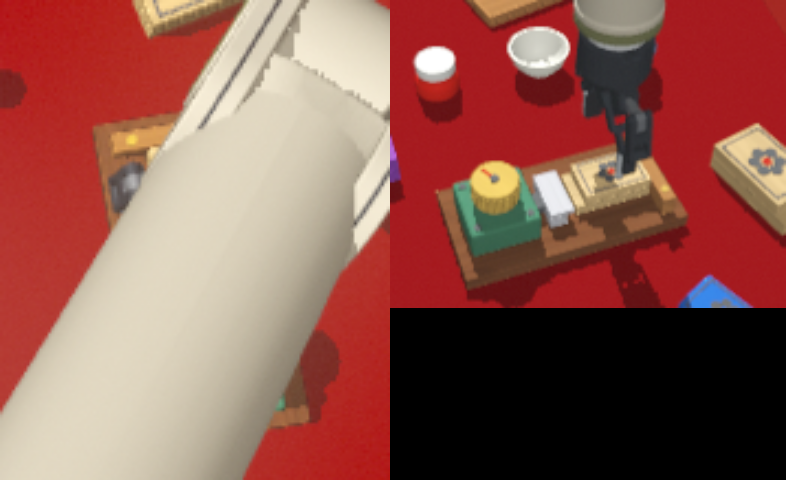

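The fingers straddle the block, and in the side view they line up across its flower. Descend and grip.

Emit:
step_arm --commands '[85,0,-0.001,-0.02,0,0,0,85,0,-0.001,-0.045,0,0,0,85,0,-0.001,-0.07,0,0,0,85,0,-0.001,-0.09,0,0,0,85,0,-0.001,-0.1,0,0,0,85,0,-0.001,-0.104,0,0,0,85,0,-0.001,-0.104,0,0,0,78,0,-0.001,-0.104,0,0,0,70,0,-0.001,-0.104,0,0,0,64,0,-0.001,-0.104,0,0,0]'

```text
clock: 13.0
position: [0.6182, -0.2408, 0.0209]
ee_rot: [0.997, 0.081, 0.0, 0.0]
ft_force: [0.5, 0.5, -0.4]
grip_width: 0.747
grasp_force: 0.0
```

Emit:
step_arm --commands '[60,0,0,0,0,0,0,57,0,0,0,0,0,0,54,0,0,0,0,0,0,52,0,0,0,0,0,0,50,0,0,0,0,0,0,46,0,0,0,0,0,0,42,0,0,0,0,0,0,40,0,0,0,0,0,0,40,0,0,0,0,0,0,40,0,0,0,0,0,0]' --squeeze 35

```text
clock: 14.25
position: [0.6182, -0.2408, 0.0209]
ee_rot: [0.997, 0.081, 0.0, 0.0]
ft_force: [0.1, 1.1, 3.8]
grip_width: 0.58
grasp_force: 37.9
```

```bash
python3 -c "
from h import *
st()"
```

```text
t 14.25 p [ 0.6182 -0.2408  0.0209] yang -80.7 z [ 0. -0. -1.] j [-0.13  0.67  0.6   1.58 -0.42  1.02 -0.81] F [0.1 1.1 3.8] M [0.29 0.17 0.05] w 49.5 g 37.9
```

Emit:
step_arm --commands '[40,0,0,0.005,0,0,0,40,0,0,0.015,0,0,0,40,0,0,0.03,0,0,0,40,0,0,0.06,0,0,0,40,0,0,0.1,0,0,0,40,0,0,0.15,0,0,0,40,0,0,0.2,0,0,0,40,0,0,0.25,0,0,0,40,0,0,0.27,0,0,0,40,0,0,0.27,0,0,0]'

```text
clock: 15.5
position: [0.6183, -0.241, 0.1835]
ee_rot: [0.997, 0.081, 0.001, 0.0]
ft_force: [0.6, 1.0, -1.8]
grip_width: 0.579
grasp_force: 37.4
```

```bash
python3 -c "
from h import *
st()
cv2.imwrite('pics/k5.png',camera('side')[80:320,220:480,::-1].repeat(2,0).repeat(2,1))"
```

```text
t 15.5 p [ 0.6183 -0.241   0.1835] yang -80.7 z [ 0.001 -0.    -1.   ] j [-0.18  0.51  0.68  1.44 -0.32  1.3  -0.88] F [ 0.6  1.  -1.8] M [-0.01  0.01 -0.02] w 49.5 g 37.4
```

View pics/k5.png

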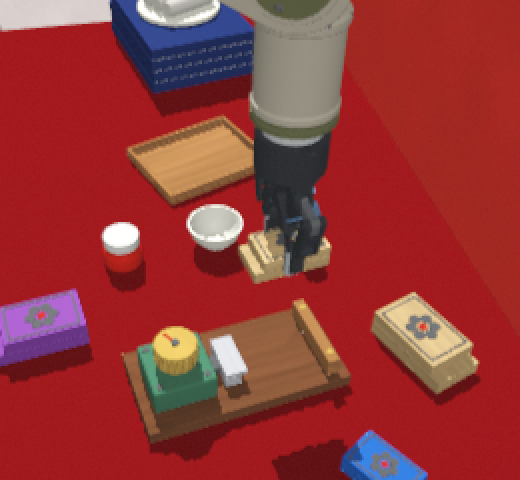

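The block is lifted clear and level, carved face up. Carrying it to the tray.

Emit:
step_arm --commands '[40,-0.002,0.03,0,0,0,0,40,-0.006,0.1,0,0,0,0.01,40,-0.01,0.19,0,0,0,0.02,40,-0.015,0.28,0,0,0,0.03,40,-0.02,0.37,0,0,0,0.04,40,-0.025,0.46,0,0,0,0.05,40,-0.03,0.55,0,0,0,0.055,40,-0.036,0.64,0,0,0,0.06,40,-0.04,0.72,0,0,0,0.065,40,-0.042,0.756,0,0,0,0.067]'

```text
clock: 16.8
position: [0.5908, 0.2175, 0.1814]
ee_rot: [0.982, 0.188, -0.001, -0.0]
ft_force: [0.0, -0.1, -1.0]
grip_width: 0.578
grasp_force: 37.4
```

Emit:
step_arm --commands '[40,0,0,0,0,0,0,40,0,0,-0.01,0,0,0,40,0,0,-0.03,0,0,0,40,0,0,-0.06,0,0,0,40,0,0,-0.1,0,0,0,40,0,0,-0.14,0,0,0,40,0,0,-0.18,0,0,0,40,0,0,-0.21,0,0,0,40,0,0,-0.22,0,0,0,40,0,0,-0.22,0,0,0]'

```text
clock: 18.05
position: [0.5929, 0.2126, 0.0506]
ee_rot: [0.983, 0.186, -0.0, 0.0]
ft_force: [0.0, 0.7, -0.0]
grip_width: 0.573
grasp_force: 37.4
```

```bash
python3 -c "
from h import *
st()
cv2.imwrite('pics/k6.png',np.hstack([camera('side')[80:300,240:420,::-1],camera('top')[90:310,130:320,::-1]]).repeat(2,0).repeat(2,1))"
```

```text
t 18.05 p [0.5929 0.2126 0.0506] yang -68.6 z [-0. -0. -1.] j [-0.78  0.53  0.47  1.66 -0.27  1.02 -1.42] F [ 0.   0.7 -0. ] M [-0.04  0.    0.04] w 49.0 g 37.4
```

View pics/k6.png

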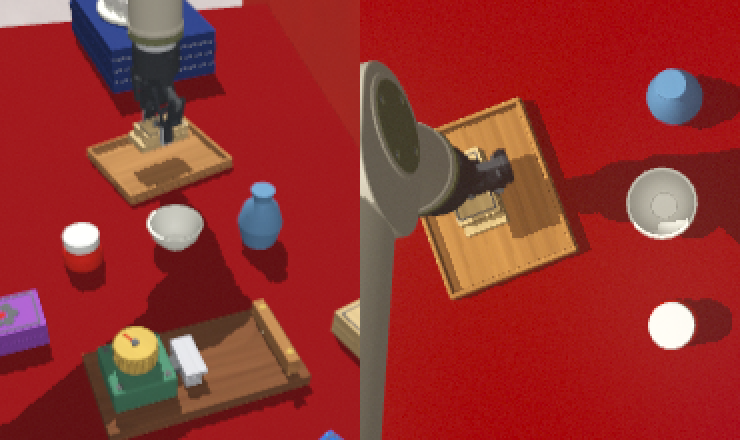

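The block is over the middle of the tray, level. Lowering gently.

Emit:
step_arm --commands '[40,0,0,-0.01,0,0,0,40,0,0,-0.025,0,0,0,40,0,0,-0.04,0,0,0,40,0,0,-0.05,0,0,0,40,0,0,-0.057,0,0,0,40,0,0,-0.061,0,0,0,40,0,0,-0.064,0,0,0,40,0,0,-0.066,0,0,0,40,0,0,-0.067,0,0,0,40,0,0,-0.067,0,0,0]'

```text
clock: 19.4
position: [0.5929, 0.2128, 0.0106]
ee_rot: [0.983, 0.186, 0.0, 0.0]
ft_force: [-0.1, 1.0, -1.4]
grip_width: 0.579
grasp_force: 37.4
```

Emit:
step_arm --commands '[40,0,0,-0.0005,0,0,0,40,0,0,-0.001,0,0,0,40,0,0,-0.0015,0,0,0,40,0,0,-0.002,0,0,0,40,0,0,-0.002,0,0,0,40,0,0,-0.0025,0,0,0,40,0,0,-0.0025,0,0,0,40,0,0,-0.003,0,0,0,40,0,0,-0.003,0,0,0,40,0,0,-0.003,0,0,0]'

```text
clock: 20.65
position: [0.5929, 0.2128, 0.0089]
ee_rot: [0.983, 0.186, 0.0, 0.0]
ft_force: [-0.3, -1.3, 2.1]
grip_width: 0.579
grasp_force: 37.7
```

```bash
python3 -c "
from h import *
st()"
```

```text
t 20.65 p [0.5929 0.2128 0.0089] yang -68.6 z [ 0.  0. -1.] j [-0.76  0.58  0.45  1.68 -0.3   0.95 -1.4 ] F [-0.3 -1.3  2.1] M [-0.06  0.31  0.04] w 49.5 g 37.7
```

Touchdown: Fz changed to +2 N. Opening slowly, then lifting.

Emit:
step_arm --commands '[49,0,0,0,0,0,0,51,0,0,0,0,0,0,54,0,0,0,0,0,0,58,0,0,0,0,0,0,63,0,0,0,0,0,0,68,0,0,0,0,0,0,73,0,0,0,0,0,0,76,0,0,0,0,0,0,76,0,0,0,0,0,0,76,0,0,0,0,0,0]'

```text
clock: 21.9
position: [0.5929, 0.2128, 0.0087]
ee_rot: [0.983, 0.186, -0.0, 0.0]
ft_force: [0.2, 0.2, -0.0]
grip_width: 0.89
grasp_force: 0.0
```

Emit:
step_arm --commands '[76,0,0,0.01,0,0,0,76,0,0,0.03,0,0,0,76,0,0,0.06,0,0,0,76,0,0,0.1,0,0,0,76,0,0,0.15,0,0,0,76,0,0,0.2,0,0,0,76,0,0,0.25,0,0,0,76,0,0,0.3,0,0,0,76,0,0,0.32,0,0,0,76,0,0,0.32,0,0,0]'

```text
clock: 23.15
position: [0.5931, 0.2128, 0.2015]
ee_rot: [0.983, 0.186, 0.001, -0.0]
ft_force: [0.7, -0.0, 0.4]
grip_width: 0.893
grasp_force: 0.0
```

Emit:
step_arm --commands '[76,-0.01,0.02,0,0,0,0,76,-0.04,0.05,0,0,0,0,76,-0.08,0.1,0,0,0,0,76,-0.13,0.15,0,0,0,0,76,-0.18,0.2,0,0,0,0,76,-0.23,0.25,0,0,0,0,76,-0.28,0.3,0,0,0,0,76,-0.3,0.32,0,0,0,0,76,-0.3,0.32,0,0,0,0,76,-0.3,0.32,0,0,0,0]'

```text
clock: 24.4
position: [0.414, 0.4035, 0.2005]
ee_rot: [0.983, 0.185, 0.0, 0.0]
ft_force: [0.4, -0.1, 0.2]
grip_width: 0.888
grasp_force: 0.0
```

```bash
python3 -c "
from h import *
st()
cv2.imwrite('pics/k7.png',np.hstack([camera('side')[100:310,240:430,::-1],camera('top')[90:300,130:340,::-1]]).repeat(2,0).repeat(2,1)[:,:800])"
```

```text
t 24.4 p [0.414  0.4035 0.2005] yang -68.7 z [ 0.    -0.001 -1.   ] j [-1.19  0.25  0.4   1.65 -0.1   1.26 -1.97] F [ 0.4 -0.1  0.2] M [-0.02  0.02 -0.01] w 75.9 g 0.0
```

View pics/k7.png

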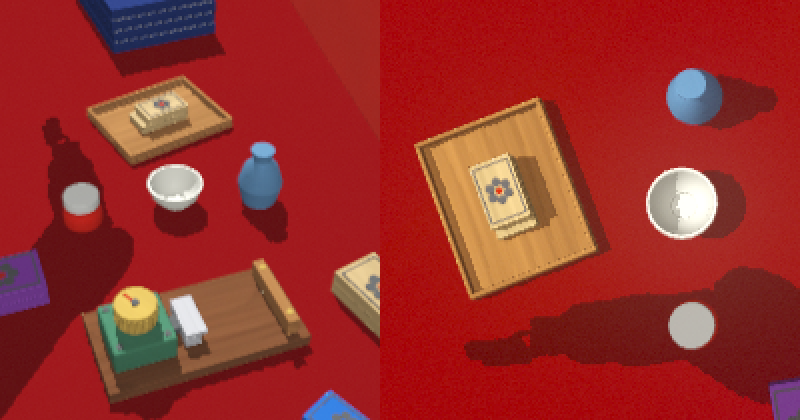

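The block lies flat in the tray, flower up, at about (499,190). The jaw is back, and the jar, bowl and vase haven't moved. Handing in.

```bash
python3 -c "
from workcell import *
print(hand_in())"
```

```text
the job is handed in; nothing more can be done
None
```

I turned the knob about 117° to draw the jaw back, laid the block flat in the tray with its carved face up and let go, left the jar, bowl and vase where they stood, and handed the job in at about 24.5 s.

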